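# Flip the reorder flag of the empty stock bin

### The job

One of the three stock bins has run out. With a fingertip, gently flip the reorder flag on the front of the empty bin right over its hinge until it lies flat, red face up. Leave the flags of the stocked bins as they are, don't lift or shove any of the bins, and don't disturb the other things on the bench.

Things in the scene. Friction and masses are not known exactly. Their poses are not given: they have to be found in the camera images.
- tray: Dark steel tray fixed to the bench, in mm 158 (x) by 366 (y), rim 16 high, floor 4 thick. The three bins stand in it side by side, 117 apart along its y, in any order, flags towards the robot, turned like the tray within 0.03 rad. Origin: centre of its underside; x points away from the robot.
- bin_empty: Blue sheet-steel stock bin, in mm 140 long (x) by 104 wide (y), 76 high at the back, sloping down to 46 at the front, walls 4. Stands loose in the tray. Origin: centre of its underside; x points from its front (the flag side) to its back, z up. The bin with nothing in it, 0.4 to 0.5 kg. Flag bracket: two steel cheeks 14 by 4, 64 apart, up to 97 above the underside.
- hinge_empty (a point): Middle of the flag hinge of the empty bin: 77 mm in front (-x) of the bin's origin and 90 above its underside (94 above the bench). Axes are the bin's: the hinge axis is y, x points to the bin's back. Nothing lies below the flag in front of the bin except the tray's rim.
- flag_empty (a joint): Angle of the empty bin's flag (rad): 0 = lying flat out in front of the bin, green face up; 1.57 = upright; 3.14 = right over, lying flat above the bin's mouth, red face up. Travel ends at 0 and 3.14. Starts at 0 to 0.15. The hinge is stiff: the flag stays at any angle it is left at and does not fall; about 1 N at the free edge turns it.
- edge_empty (a point): Middle of the free edge of the empty bin's flag. The flag is a sheet (mm) 50 wide (along the hinge), 4 thick, reaching from 4 to 56 mm from the hinge axis, which lies in its mid-plane; a lip 4 thick along the free edge stands 14 mm above the green face. Turns with the flag: its x points from free edge to hinge, its z out of the green face.
- bin_dowels: Blue sheet-steel stock bin, in mm 140 long (x) by 104 wide (y), 76 high at the back, sloping down to 46 at the front, walls 4. Stands loose in the tray. Origin: centre of its underside; x points from its front (the flag side) to its back, z up. Holds a heap of wooden dowel pins.
- edge_dowels (a point): Middle of the free edge of the dowel bin's flag (same flag, lying green up, flat or raised up to 0.15 rad), axes as for edge_empty.
- bin_wheels: Blue sheet-steel stock bin, in mm 140 long (x) by 104 wide (y), 76 high at the back, sloping down to 46 at the front, walls 4. Stands loose in the tray. Origin: centre of its underside; x points from its front (the flag side) to its back, z up. Holds small wooden toy wheels.
- edge_wheels (a point): Middle of the free edge of the wheel bin's flag (same flag, lying green up, flat or raised up to 0.15 rad), axes as for edge_empty.
- glue: Yellow glue bottle with an orange cap, in mm 60 across, 150 high, standing to the left of the tray. Origin: centre of its underside.
- mallet: Rubber mallet lying to the right of the tray: black head (mm) 58 across and 100 long, wooden handle 24 across reaching 200 from the head's middle along its -x. Origin: on the bench under the head's middle.
- sander: Cork sanding block, in mm 110 by 65 by 28 high, lying to the left in front of the tray. Origin: centre of its underside.

How it is judged:
By the outcome, as a careful person would: the job done as asked, in the order asked, and still so for the second after the job is handed in, with the robot touching nothing.
It also fails if it takes over 32 s, if anything falls off the work surface, if the arm or the gripper's body presses on something with over 40 N, if the wrist force passes 120 N, or if a joint passes its speed limit or range.

### The arm

A 6-joint arm with a two-finger parallel gripper is mounted at the origin on the work surface. World frame = base frame: x ahead of the robot, y to its left, z up, the work surface at z = 0. Lengths are in mm, angles in degrees, forces in N, time in s.
With the tool pointing down it reaches from about 375 to 925 mm from the base axis. Payload 5.7 kg.
Tool frame: the origin (TCP) lies at the very end of the fingers, on their centre line; the grasp point (between the pads) lies r.grip_depth behind it (r.grip_depth is the distance from the TCP to the grasp point, in mm); z points along the fingers, y is the line along which they close (so a half turn about z gives the same grasp; the last joint's range is limited). The gripper opens to 85 mm and grips with 20 to 120 N. Pads are 22 mm wide; open, the fingers measure 114 mm over their backs; the gripper's body (76 mm by 85 mm) begins 54 mm behind the grasp point. The pads swing forward as they close: fully open they stand 13 mm farther back than shut.
Start: joints at [70.182, 20.558, 86.54, -0, 72.909, -6.595], TCP at [137.249, 584.06, 231.267] pointing down, gripper open.
Joint ranges: [-170.27, 170.27], [-57.76, 135], [12.27, 136.19], [-55.21, 235.2], [11.17, 155.16], [-170.74, 170.74]. Speed limits (degrees/s): [136.94, 136.94, 180, 180, 180, 180].

### API

Orientations are given as [roll, pitch, yaw] about the fixed x, y, z axes, in that order (R = Rz(yaw) Ry(pitch) Rx(roll)).
In Python, from rig import r gives the robot as it stands.
- The arm moves only by the shell command python3 -m creep 'ROWS'. ROWS is JSON, a list of rows, each a list of 3 entries, a list of its own where there are three numbers: the finger opening in m, from 0 to 0.0854, then the shift along the world's x, y, z in m, then the turn, a rotation vector about the world's x, y, z in degrees. In form: [[grip, [tx, ty, tz], [rx, ry, rz]], ...]. A call has 1 to 20 rows; each row is the pose to reach, as a shift and turn from the pose commanded when the call began; what a row does not reach only later rows make up. A row lasts 1/8 s, in which the tool goes at most 62.5 mm and 10.7 degrees, less where a joint would pass 70% of its speed; a pose out of reach is approached as far as the arm can. A call with a gripper value outside its range is refused whole. The fingers move at their own pace and stop on an object; the grip force is fixed at half the most. Time passes only in rows, so rows that repeat a pose let the fingers close. It gives the time, the measured TCP pose, the force, the opening and the grip force at its end, in the units of the state.
- r.read_state(): the state, without advancing time (a new reading comes with each control period).
- r.capture(name): name is "side" or "top" or "wrist"; returns a dict with "pixels" (384x512x3 uint8, red, green, blue), "mtx" (3x3 intrinsics, pixels), "cam_to_world" (4x4, takes a point from camera to world coordinates). Camera axes: x right, y up, looking along -z (the intrinsics and any distortion apply to the point x, -y, -z); pixel columns grow to the right and rows downward; lengths in mm; the calibration is good to about 2 mm. A picture is of the moment at which its call begins. There is no depth.
- r.close_job(): hands the job in; it is judged then, once.
Trained networks look in a picture, given as the dict that the camera call returned (one of the last four; its "shot" number tells which), for a name from the list of things; names that differ only in an ending like _2 or _b are one class to them, and where a whole thing is asked for, a point or a joint stands for the part that bears it (a point fixed in the world has none). Each returns a list of dicts, best first, with "confidence" (0 to 1); they miss things now and then, are a little off and sometimes report something else, mostly with a low value. They report only what shows in the picture. A call takes as long as a camera call.
- r.cut_out(label, picture): "mask" (384x512 bool, what is visible of it) and "extent" ([left, top, right, bottom] in pixels, round what is visible of it).
The state is a dict: "clock": time; "joint_positions": joint angles; "dq": joint speeds; "effort": joint torques, N m; "tool_pos": TCP position; "ee_rot": TCP orientation; "force": force on the tool from outside, world axes, zero at the start; "wrist_torque": the same for the moment, N m; "finger_gap": opening from 0.0 (shut) to 1.0 (fully open); "gripper_force": force on a finger pad.
Only numpy, scipy, OpenCV 4.12 (cv2) and the standard library are available. Lean on these libraries where they do the work, as an engineer would, in place of code of your own. Each camera call takes 0.05 s, during which the arm holds its last target. There are 200 camera calls.

## Working session

There is one attempt and no reset: what is moved stays moved. The work goes in short steps, Python scripts to look and compute and a shell command to move; the robot and the scene stay as the last step left them, time stands still between calls to the robot, and variables do not carry over. Pictures are saved under pics/ and viewed, at most 10 in all, crops included, and the job is handed in when it is done.

```bash
mkdir -p pics
cat > h.py <<'E'
import numpy as np,cv2
from rig import r
def ray(c,u,v):
    K=np.array(c["mtx"]);T=np.array(c["cam_to_world"])
    d=np.linalg.inv(K)@[u,v,1];d=T[:3,:3]@[d[0],-d[1],-d[2]];return T[:3,3],d
def at(c,u,v,z):
    o,d=ray(c,u,v);return o+d*(z-o[2])/d[2]
def proj(c,p):
    K=np.array(c["mtx"]);T=np.array(c["cam_to_world"])
    q=T[:3,:3].T@(np.array(p)-T[:3,3]);q=K@[q[0],-q[1],-q[2]];return q[:2]/q[2]
def save(c,n): cv2.imwrite('pics/'+n,cv2.cvtColor(c["pixels"],cv2.COLOR_RGB2BGR))
E
python3 - <<'E'
from h import *
s=r.read_state();print(s)
ims=[]
for n in("top","side"):
    c=r.capture(n);ims.append(c["pixels"])
    save(c,n+'.png')
    print(n,np.round(c["cam_to_world"],2).tolist())
    for l in("bin_empty","flag_empty","edge_empty","bin_dowels","bin_wheels","tray","glue","mallet","sander"):
        for d in r.cut_out(l,c)[:2]:
            m=np.argwhere(d["mask"]).mean(0)[::-1];print(l,round(d["confidence"],2),d["extent"],m.round(1),at(c,*m,94).round())
E
```

```text
{'clock': 0.0, 'joint_positions': array([ 7.01805621e+01,  2.05975859e+01,  8.66009851e+01,  1.63224393e-03,
        7.29083544e+01, -6.59520936e+00]), 'dq': array([ 0.06766911,  0.03676284, -0.05672344, -0.04597606,  0.0272302 ,
       -0.03839028]), 'effort': array([ 1.77519203e-03, -5.27646339e+01, -2.78617787e+01,  2.59600870e-05,
        1.35148619e-02, -4.18684147e-05]), 'tool_pos': array([137.02150833, 583.42768123, 230.4439502 ]), 'ee_rot': array([-1.79893961e+02, -1.38297639e-02,  1.66775278e+02]), 'force': array([0.37707197, 0.36162324, 0.01103562]), 'wrist_torque': array([0.00798504, 0.03824633, 0.00056549]), 'gripper_force': 0.0, 'finger_gap': 1.0002771239841597}
top [[-0.01, 1.0, -0.06, 528.93], [-1.0, -0.01, 0.03, 47.82], [0.03, 0.06, 1.0, 1222.96], [0.0, 0.0, 0.0, 1.0]]
bin_empty 0.94 [229.5, 139.6, 281.3, 229.0] [251.7 180.3] [633.  23.  94.]
flag_empty 0.62 [237.3, 204.4, 258.9, 226.5] [248.1 214.3] [554.  32.  94.]
edge_empty 0.74 [234.9, 202.9, 256.9, 230.3] [247.6 214.8] [553.  33.  94.]
bin_dowels 0.73 [178.8, 136.1, 228.6, 220.6] [202.5 174. ] [649. 138.  94.]
b
[... 741 characters left out ...]
 186.2] [553.  36.  94.]
edge_empty 0.88 [225.1, 179.6, 250.2, 195.7] [237.4 186. ] [553.  37.  94.]
edge_empty 0.21 [233.3, 170.2, 335.8, 264.6] [291.  245.9] [ 574. -186.   94.]
bin_dowels 0.86 [213.6, 135.5, 292.1, 182.7] [252.9 158. ] [636. 118.  94.]
bin_dowels 0.29 [211.2, 153.8, 239.4, 161.9] [223.6 157.3] [568. 155.  94.]
bin_wheels 0.73 [242.9, 196.2, 334.6, 256.7] [290.9 223.9] [ 607. -131.   94.]
tray 0.66 [231.7, 169.3, 335.2, 264.2] [289.1 244.5] [ 573. -181.   94.]
glue 0.79 [212.5, 109.5, 229.7, 153.6] [218.2 133.1] [599. 261.  94.]
mallet 0.76 [244.8, 279.4, 299.8, 383.3] [267.4 317.9] [ 448. -314.   94.]
sander 0.72 [149.3, 147.1, 194.8, 175.9] [171.  160.6] [440. 204.  94.]
```

View pics/top.png

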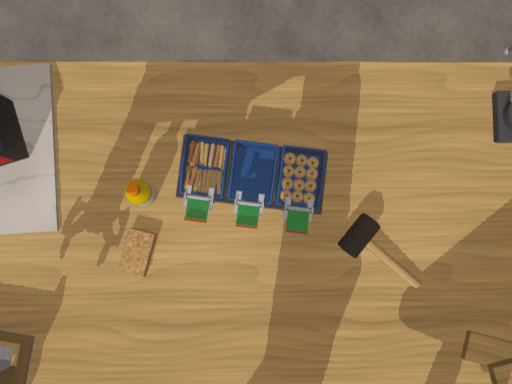

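View pics/side.png

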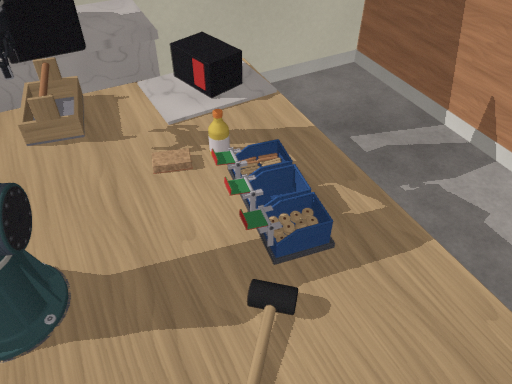

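The empty bin is the middle one; its green flag is at about (248,214) in the top picture and (237,186) in the side picture. The two views agree on about (553,35) at z 94, with yaw about -7°. I'll move to above the front of it and take a close look.

```bash
python3 -m creep '[[0,[0.045,-0.04,0.01],[0,0,1]],[0,[0.09,-0.08,0.03],[0,0,2]],[0,[0.135,-0.13,0.05],[0,0,3]],[0,[0.18,-0.18,0.06],[0,0,4]],[0,[0.21,-0.23,0.07],[0,0,5]],[0,[0.24,-0.28,0.07],[0,0,6]],[0,[0.26,-0.33,0.07],[0,0,6]],[0,[0.28,-0.38,0.07],[0,0,6]],[0,[0.295,-0.43,0.07],[0,0,6]],[0,[0.305,-0.48,0.07],[0,0,6]],[0,[0.315,-0.52,0.07],[0,0,6]],[0,[0.32,-0.545,0.07],[0,0,6]],[0,[0.32,-0.545,0.07],[0,0,6]],[0,[0.32,-0.545,0.07],[0,0,6]]]'
python3 - <<'E'
from h import *
s=r.read_state();print(s["joint_positions"],r.grip_depth)
c=r.capture("wrist");save(c,"w1.png");print(np.round(c["cam_to_world"],2).tolist())
for l in("flag_empty","edge_empty","hinge_empty","bin_empty","flag_empty","edge_dowels","edge_wheels"):
    for d in r.cut_out(l,c)[:2]:
        m=np.argwhere(d["mask"]).mean(0)[::-1];print(l,round(d["confidence"],2),d["extent"],m.round(1),at(c,*m,94).round())
E
```

```text
clock: 2.75
tool_pos: [457.0, 39.6, 301.3]
ee_rot: [180.0, -0.0, 172.8]
force: [0.7, -0.2, 0.7]
finger_gap: 0.005
gripper_force: 0.0
[-3.70534632e+00  5.02038853e+00  9.71801289e+01  2.97952782e-02
  7.78135371e+01 -8.64732222e+01] 18.700000000000003
[[0.13, -0.96, -0.26, 390.84], [0.99, 0.12, 0.03, 47.69], [0.0, -0.27, 0.96, 443.61], [0.0, 0.0, 0.0, 1.0]]
flag_empty 0.68 [242.8, 222.3, 286.7, 240.3] [269.3 229.2] [533.  43.  94.]
edge_empty 0.62 [243.7, 222.0, 285.3, 240.0] [268.8 228.9] [533.  42.  94.]
hinge_empty 0.67 [223.5, 222.7, 303.7, 341.4] [274.7 263.7] [577.  44.  94.]
bin_empty 0.93 [242.5, 225.2, 306.1, 342.4] [275.5 264.6] [579.  45.  94.]
bin_empty 0.49 [243.0, 225.4, 286.7, 240.7] [269.7 228.9] [533.  43.  94.]
flag_empty 0.68 [242.8, 222.3, 286.7, 240.3] [269.3 229.2] [533.  43.  94.]
edge_dowels 0.93 [343.7, 224.6, 395.9, 271.3] [367.  246.6] [569. 152.  94.]
edge_wheels 0.97 [130.5, 225.6, 187.8, 274.5] [161.2 247.6] [540. -84.  94.]
```

View pics/w1.png

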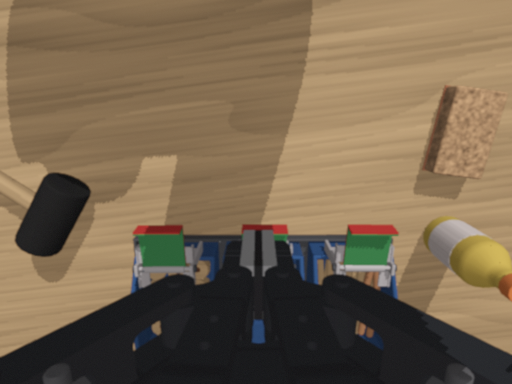

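The wrist view looks past the fingers. The red lip of the empty bin's flag is at about (265,229), between the neighbours' lips at (159,230) and (371,230). This agrees with the flag middle at (554,35) and yaw -7°. I'll tilt the tool 45° forward and compute the edge position.

```bash
python3 -m creep '[[0,[0.005,0,-0.03],[-1.1,-9,0]],[0,[0.01,0,-0.06],[-2.2,-18,0]],[0,[0.02,0,-0.08],[-3.3,-27,0]],[0,[0.03,0,-0.11],[-4.4,-36,0]],[0,[0.03,0,-0.13],[-5.5,-44.7,0]],[0,[0.03,0,-0.15],[-5.5,-44.7,0]],[0,[0.03,0,-0.15],[-5.5,-44.7,0]]]'
python3 - <<'E'
from h import *
s=r.read_state();print(s["joint_positions"].round(1))
for n in("wrist","top","side"):
    c=r.capture(n);save(c,n+"2.png")
    for l in("edge_empty","edge_dowels","edge_wheels"):
        for d in r.cut_out(l,c)[:1]:
            m=np.argwhere(d["mask"]).mean(0)[::-1];print(n,l,round(d["confidence"],2),d["extent"],m.round(1),at(c,*m,94).round())
    print("pred",n,[proj(c,p).round(1).tolist() for p in([528,38,110],[528,38,92],[584,31,94])])
    if n=="side": cv2.imwrite('pics/side2c.png',cv2.resize(cv2.cvtColor(c["pixels"][90:270,110:350],cv2.COLOR_RGB2BGR),None,fx=3.3,fy=3.3))
E
```

```text
clock: 4.03
tool_pos: [442.7, 48.5, 217.5]
ee_rot: [-179.1, 41.2, 172.3]
force: [-32.2, -10.2, -20.3]
finger_gap: -0.001
gripper_force: 0.0
[  5.1  -3.  136.2 -55.2  11.3 -25.6]
wrist edge_empty 0.61 [231.3, 154.5, 290.1, 194.4] [260.8 175.8] [555.  33.  94.]
wrist edge_dowels 0.56 [351.6, 159.6, 428.6, 193.9] [389.2 176.2] [571. 155.  94.]
wrist edge_wheels 0.91 [97.1, 160.0, 175.0, 198.6] [136.5 176.5] [540. -86.  94.]
pred wrist [[261.9, 172.4], [262.0, 156.2], [262.5, 192.5]]
top edge_empty 0.82 [235.8, 201.6, 258.1, 229.0] [247.3 214.6] [553.  34.  94.]
top edge_dowels 0.77 [184.6, 195.6, 210.5, 221.3] [197.1 208.5] [568. 150.  94.]
pred top [[245.7, 225.5], [245.7, 225.5], [248.5, 201.4]]
side edge_empty 0.68 [222.9, 179.8, 249.7, 196.2] [237.3 186.2] [552.  36.  94.]
side edge_dowels 0.74 [211.3, 152.4, 235.4, 162.7] [223.7 157.2] [568. 155.  94.]
side edge_wheels 0.9 [239.9, 209.3, 272.1, 230.6] [255.  219.2] [541. -81.  94.]
pred side [[227.8, 184.0], [228.1, 189.5], [249.9, 183.7]]
```

View pics/side2c.png

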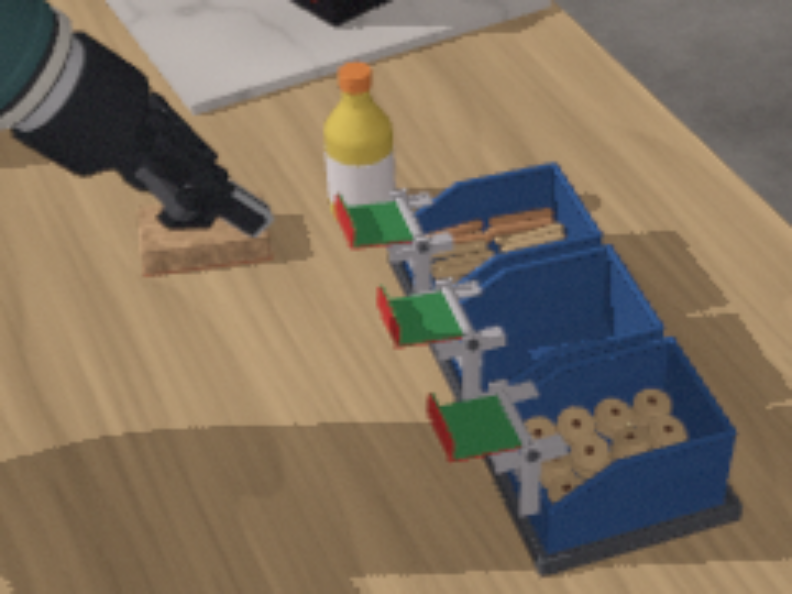

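View pics/wrist2.png

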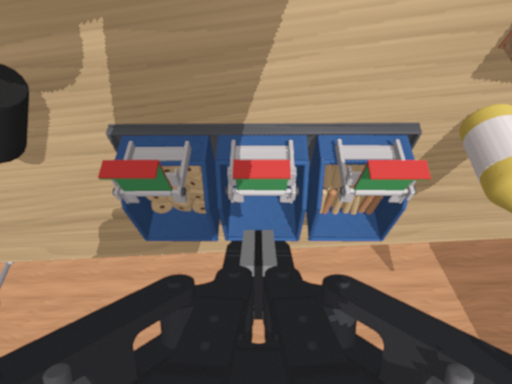

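The tilt ran the arm into its joint limits (J3 136.2, J4 -55.2, J5 11.3), because it is folded too close in. The wrist picture confirms that the middle bin is empty, with its flag lip at about (262,170). I'll back off to a smaller tilt and read the joints.

```bash
python3 -m creep '[[0,[0,0,0.04],[1.1,9,0]],[0,[0,0,0.08],[2.2,18,0]],[0,[0.01,0,0.08],[2.5,20,0]],[0,[0.01,0,0.08],[2.5,20,0]]]'
python3 - <<'E'
from h import *
s=r.read_state();print(s["joint_positions"].round(1),s["ee_rot"],s["tool_pos"],s["force"])
E
```

```text
clock: 5.12
tool_pos: [456.6, 49.6, 301.8]
ee_rot: [-179.0, 21.2, 172.8]
force: [0.1, -1.4, -0.8]
finger_gap: 0.0
gripper_force: 0.0
[  0.7  -5.9 111.6  -4.8  53.5 -79.8] [-179.01699172   21.23295103  172.80804639] [456.6146359   49.58533639 301.78556811] [ 0.10744829 -1.41783816 -0.80080603]
```

```bash
cat > fk.py <<'E'
import numpy as np
from scipy.spatial.transform import Rotation as R
from scipy.optimize import least_squares
D=[([70.182,20.558,86.54,0,72.909],[137.249,584.06,231.267]),([70.1806,20.5976,86.601,0,72.908],[137.02,583.43,230.44]),
([-3.705,5.020,97.18,.03,77.81],[457,39.6,301.3]),([5.1,-3,136.2,-55.2,11.3],[442.7,48.5,217.5]),([.7,-5.9,111.6,-4.8,53.5],[456.6,49.6,301.8])]
def fk(p,j):
    a1,d1,a,e,b,L=p
    z=R.from_euler('Z',j[0],degrees=True);s=z*R.from_euler('Y',j[1],degrees=True);f=s*R.from_euler('Y',j[2],degrees=True)
    w=f*R.from_euler('ZY',j[3:5],degrees=True)
    return z.apply([a1,0,d1])+s.apply([0,0,a])+f.apply([e,0,b])+w.apply([0,0,L])
def fit():
    f=lambda p:np.r_[np.concatenate([fk(p,j)-np.array(t) for j,t in D]),(p-[0,180,450,0,420,330])*.003]
    return least_squares(f,[0,180,450,0,420,330])
E
python3 - <<'E'
from fk import *
s=fit();p=s.x;print(p.round(1),s.fun.round(1))
def ik(x,z,t):
    g=lambda q:np.r_[fk(p,[0,q[0],q[1],0,180-t-q[0]-q[1]])[[0,2]]-[x,z]]
    q=least_squares(g,[0,100]);return q.x.round(),(180-t-q.x.sum()).round(),q.cost.round()
for x,z in((490,60),(540,55),(540,100),(565,150)):
    for t in(20,30,35,40,45):print(x,z,t,*ik(x,z,t))
E
```

```text
[224.7  -1.9 439.2 -19.2 217.1 117.5] [ 63.5 -27.   15.1  63.7 -26.4  15.5  21.4 -70.5 -10.2   5.3 -27.5  -3.8
 -21.  -52.2 -16.6   0.7  -0.5  -0.   -0.1  -0.6  -0.6]
490 60 20 [ 28. 152.] -19.0 0.0
490 60 30 [ 30. 158.] -38.0 0.0
490 60 35 [ 71. 208.] -134.0 0.0
490 60 40 [ 68. 204.] -132.0 0.0
490 60 45 [ 64. 199.] -128.0 0.0
540 55 20 [ 30. 141.] -11.0 0.0
540 55 30 [ 31. 146.] -28.0 0.0
540 55 35 [ 32. 149.] -37.0 0.0
540 55 40 [ 34. 152.] -46.0 0.0
540 55 45 [ 36. 156.] -56.0 0.0
540 100 20 [ 23. 134.] 3.0 0.0
540 100 30 [ 23. 139.] -12.0 0.0
540 100 35 [ 23. 142.] -20.0 0.0
540 100 40 [ 24. 145.] -29.0 0.0
540 100 45 [ 25. 148.] -38.0 0.0
565 150 20 [ 19. 120.] 21.0 0.0
565 150 30 [ 18. 125.] 6.0 0.0
565 150 35 [ 18. 128.] -1.0 0.0
565 150 40 [ 18. 131.] -9.0 0.0
565 150 45 [ 18. 133.] -17.0 0.0
```

```bash
sed -i 's/a1,d1,a,e,b,L=p/a1,d1,a,e,b,L,c,g=p/; s/apply(\[a1,0,d1\])/apply([a1,c,d1])/; s/w.apply(\[0,0,L\])/w.apply([g,0,L])/; s/420,330\]/420,330,69,0]/g' fk.py
sed -i "s/from_euler('ZY',j\[3:5\]/from_euler('ZY',j[3:5]/" fk.py
python3 - <<'E'
from fk import *
for e in (0,1):
    s=fit();p=s.x
print(p.round(1),s.fun.round(1))
def ik(x,z,t):
    g=lambda q:np.r_[fk(p,[0,q[0],q[1],0,180-t-q[0]-q[1]])[[0,2]]-[x,z]]
    q=least_squares(g,[0,100]);return q.x.round(),(180-t-q.x.sum()).round(),q.cost.round()
for x,z in((490,60),(540,55),(540,100),(565,150)):
    for t in(20,30,35,40,45):print(x,z,t,*ik(x,z,t))
E
```

```text
[-1.000e+00  2.677e+02  6.111e+02  1.124e+02  4.345e+02  3.735e+02
  6.890e+01 -2.000e-01] [-0.   0.  -0.  -0.   0.   0.   0.1  0.1  0.   0.   0.   0.  -0.  -0.2
 -0.  -0.   0.3  0.5  0.3  0.   0.1 -0.  -0. ]
490 60 20 [ 21. 126.] 13.0 0.0
490 60 30 [ 24. 134.] -8.0 0.0
490 60 35 [ 26. 138.] -20.0 0.0
490 60 40 [ 31. 143.] -34.0 0.0
490 60 45 [ 39. 147.] -51.0 0.0
540 55 20 [ 24. 120.] 16.0 0.0
540 55 30 [ 26. 128.] -4.0 0.0
540 55 35 [ 28. 132.] -15.0 0.0
540 55 40 [ 31. 136.] -28.0 0.0
540 55 45 [ 36. 140.] -42.0 0.0
540 100 20 [ 19. 118.] 23.0 0.0
540 100 30 [ 19. 126.] 5.0 0.0
540 100 35 [ 20. 130.] -6.0 0.0
540 100 40 [ 23. 135.] -17.0 0.0
540 100 45 [ 27. 139.] -30.0 0.0
565 150 20 [ 16. 112.] 32.0 0.0
565 150 30 [ 14. 121.] 15.0 0.0
565 150 35 [ 15. 125.] 6.0 0.0
565 150 40 [ 16. 129.] -5.0 0.0
565 150 45 [ 18. 133.] -16.0 0.0
```

The model fits to within 0.5 mm. A forward tilt plus a sideways tilt towards +y avoids the wrist singularity, so I'll check that along the whole flip arc.

```bash
cat > plan.py <<'E'
from fk import *
p=fit().x
yaw=-7.0; B=R.from_euler('z',yaw,degrees=True)
H=np.array([584,31,94.])
def tool(phi,al): # lateral after forward, in the bin frame
    return B*R.from_euler('x',al,degrees=True)*R.from_euler('y',-phi,degrees=True)*R.from_euler('x',180,degrees=True)*R.from_euler('z',180,degrees=True)
def W(s,z,dy=0): return H*[1,1,0]+B.apply([s,dy,0])+[0,0,z]
def Rj(j): return R.from_euler('Z',j[0],degrees=True)*R.from_euler('Y',j[1]+j[2],degrees=True)*R.from_euler('ZYZ',j[3:6],degrees=True)
def ik(pos,Rt,j0):
    g=lambda j:np.r_[fk(p,j)-pos,200*(Rt.inv()*Rj(j)).as_rotvec()]
    lo=[-170,-57,13,-54,12,-170];hi=[170,134,135.5,234,154,170]
    q=least_squares(g,np.clip(j0,np.add(lo,.1),np.subtract(hi,.1)),bounds=(lo,hi));return q.x,2*q.cost
def contact(th,Rt,rho):
    t=np.radians(th);m=np.array([-np.sin(t),0,-np.cos(t)])
    Rb=(B.inv()*Rt).as_matrix();h=11*abs(Rb[:,0]@m)+(15*abs(Rb[:,1]@m))
    # corner of the tip deepest along -m
    c=-11*np.sign(Rb[:,0]@m)*Rb[:,0]-15*np.sign(Rb[:,1]@m)*Rb[:,1]
    P=np.array([-rho*np.cos(t),0,rho*np.sin(t)])+2*m
    q=P-c; return q[0],94+q[2]
E
python3 - <<'E'
from plan import *
j0=[.7,-5.9,111.6,-4.8,53.5,-79.8]
print(Rj(j0).as_euler('xyz',degrees=True))
for phi,al in((30,15),(35,15),(35,20),(40,20),(35,25)):
    Rt=tool(phi,al);print(phi,al,'rv from',((Rt*Rj(j0).inv()).as_rotvec(degrees=True)).round(1))
    j=np.array([3,10,115,40,25,-110.])
    for n,(s,z) in dict(pre=(-95,60),under=(-46,55),lift=(-46,85),t60=contact(60,Rt,42),t90=contact(90,Rt,42),t135=contact(135,Rt,42),t180=contact(180,Rt,42)).items():
        j,c=ik(W(s,z),Rt,j);print(n,round(s),round(z),W(s,z).round(),j.round(),c.round(1))
E
```

```text
[-158.78711808   -0.96000394  -97.53179091]
30 15 rv from [ 51.9  -3.5 -82.6]
pre -95 60 [490.  43.  60.] [ -17.   24.  135.  112.   19. -115.] 21.1
under -46 55 [538.  37.  55.] [ -16.   27.  131.  111.   18. -112.] 0.0
lift -46 85 [538.  37.  85.] [-16.  22. 130.  92.  17. -92.] 0.0
t60 -32 120 [552.  35. 120.] [-15.  18. 126.  68.  18. -66.] 0.0
t90 -12 135 [573.  32. 135.] [-15.  17. 123.  58.  20. -56.] 0.0
t135 19 124 [603.  29. 124.] [-14.  20. 120.  58.  20. -55.] 0.0
t180 52 105 [635.  25. 105.] [-14.  24. 117.  60.  19. -57.] 0.0
35 15 rv from [ 55.   -8.1 -81.5]
pre -95 60 [490.  43.  60.] [ -16.   25.  135.  118.   19. -119.] 388.7
under -46 55 [538.  37.  55.] [ -15.   30.  135.  136.   25. -137.] 0.0
lift -46 85 [538.  37.  85.] [ -15.   24.  134.  124.   21. -124.] 0.0
t60 -32 119 [552.  35. 119.] [ -15.   19.  130.  101.   17. -100.] 0.0
t90 -11 126 [573.  32. 126.] [-15.  19. 127.  92.  17. -90.] 0.0
t135 19 123 [603.  29. 123.] [-14.  21. 124.  88.  16. -85.] 0.0
t180 51 106 [635.  25. 106.] [-13.  25. 121.  90.  16. -87.] 0.0
35 20 rv from [ 59.5  -5.  -82.1]
pre -
[... 816 characters left out ...]
. 124.] [ -18.   22.  132.  118.   26. -117.] 0.0
t135 20 124 [604.  29. 124.] [ -17.   23.  128.  115.   24. -112.] 0.0
t180 50 108 [634.  25. 108.] [ -17.   27.  125.  116.   24. -113.] 0.0
35 25 rv from [ 64.   -1.9 -82.6]
pre -95 60 [490.  43.  60.] [ -27.   28.  135.  102.   31. -110.] 487.3
under -46 55 [538.  37.  55.] [ -24.   33.  135.  119.   35. -126.] 0.0
lift -46 85 [538.  37.  85.] [ -24.   27.  134.  111.   32. -115.] 0.0
t60 -32 117 [552.  35. 117.] [-24.  22. 131.  98.  30. -99.] 0.0
t90 -11 137 [573.  32. 137.] [-23.  20. 128.  89.  29. -88.] 0.0
t135 19 126 [603.  29. 126.] [-21.  23. 125.  90.  29. -88.] 0.0
t180 51 108 [635.  25. 108.] [-20.  27. 121.  92.  28. -89.] 0.0
```

```bash
python3 -m creep '[[0,[0.01,0,0.0],[1.2,10,0]],[0,[0.02,-0.005,0.0],[2.5,20.9,0]],[0,[0.02,-0.005,0.0],[2.5,20.9,0]]]'; python3 -m creep '[[0,[0,0,0],[0,0,-10]],[0,[0.01,0,0],[0,0,-20]],[0,[0.02,0,0],[0,0,-30]],[0,[0.03,0,0],[0,0,-40]],[0,[0.03,0,0],[0,0,-50]],[0,[0.03,0,0],[0,0,-60]],[0,[0.03,0,0],[0,0,-70]],[0,[0.03,0,0],[0,0,-80]],[0,[0.03,0,0],[0,0,-90]],[0,[0.03,0,0],[0,0,-100]],[0,[0.03,0,0],[0,0,-110]],[0,[0.03,0,0],[0,0,-120]],[0,[0.03,0,0],[0,0,-130]],[0,[0.03,0,0],[0,0,-140]],[0,[0.03,0,0],[0,0,-150]],[0,[0.03,0,0],[0,0,-160]],[0,[0.03,0,0],[0,0,-170]],[0,[0.03,0,0],[0,0,-180]],[0,[0.03,0,0],[0,0,-180]]]'
sed -i "s/R.from_euler('ZYZ',j\[3:6\],degrees=True)/R.from_euler('ZYZ',np.add(j[3:6],[0,0,DZ]),degrees=True)/; s/^p=fit/DZ=90\np=fit/; s/\*R.from_euler('z',180,degrees=True)$//" plan.py
python3 - <<'E'
from h import *
import plan
from plan import *
s=r.read_state();j0=s["joint_positions"];print(j0.round(1),s["ee_rot"].round(1),s["tool_pos"].round())
for d in(90,-90):
    plan.DZ=d;print(d,Rj(j0).as_euler('xyz',degrees=True).round(1))
plan.DZ=90 if abs((Rj(j0).inv()*R.from_euler('xyz',s["ee_rot"],degrees=True)).magnitude())>1 and 0 else plan.DZ
for d in(90,-90):
    plan.DZ=d
    if (Rj(j0).inv()*R.from_euler('xyz',s["ee_rot"],degrees=True)).magnitude()<.1: break
print("DZ",d)
j=j0
for n,a in dict(lat=(15,0,-80,250),f10=(15,10,-80,230),f20=(15,20,-80,200),f30=(15,30,-80,150),pre=(15,30,-80,60),pre2=(15,30,-75,65),under=(15,30,-58,62),lift=(15,30,-55,90),t90=(15,30,-12,135),t180=(15,30,52,105)).items():
    Rt=tool(a[1],a[0]);j,c=ik(W(a[2],a[3]),Rt,j)
    print(n,W(a[2],a[3]).round(),j.round(),c.round(1),'rv',(Rt*R.from_euler('xyz',s["ee_rot"],degrees=True).inv()).as_rotvec(degrees=True).round(1))
E
```

```text
clock: 5.5
tool_pos: [477.2, 42.0, 296.5]
ee_rot: [-178.6, -0.2, 172.7]
force: [-0.1, -0.6, 0.2]
finger_gap: -0.001
gripper_force: 0.0
clock: 7.88
tool_pos: [502.4, 43.2, 297.5]
ee_rot: [-178.6, -0.1, -7.2]
force: [0.2, -0.9, 1.1]
finger_gap: 0.0
gripper_force: 0.0
[-4.   9.1 92.9  1.4 77.9 92.9] [-1.786e+02 -1.000e-01 -7.200e+00] [502.  43. 298.]
90 [-1.786e+02 -1.000e-01 -7.200e+00]
-90 [1.786e+02 1.000e-01 1.728e+02]
DZ 90
lat [505.  41. 250.] [-14.  12.  99.  16.  72.  78.] 0.0 rv [13.5 -1.6  0.2]
f10 [505.  41. 230.] [-15.   8. 108.  19.  58.  74.] 0.0 rv [ 12.3 -11.5  -1.2]
f20 [505.  41. 200.] [-16.   6. 118.  27.  41.  66.] 0.0 rv [ 10.9 -21.3  -2.7]
f30 [505.  41. 150.] [-16.  11. 130.  59.  21.  32.] 0.0 rv [  9.6 -31.1  -4.1]
pre [505.  41.  60.] [-16.  25. 135. 116.  20. -28.] 0.0 rv [  9.6 -31.1  -4.1]
pre2 [510.  40.  65.] [-16.  25. 134. 112.  19. -24.] 0.0 rv [  9.6 -31.1  -4.1]
under [526.  38.  62.] [-16.  26. 132. 110.  18. -21.] 0.0 rv [  9.6 -31.1  -4.1]
lift [529.  38.  90.] [-16.  21. 130.  91.  17.  -1.] 0.0 rv [  9.6 -31.1  -4.1]
t90 [572.  32. 135.] [-15.  17. 123.  58.  20.  35.] 0.0 rv [  9.6 -31.1  -4.1]
t180 [636.  25. 105.] [-14.  24. 117.  60.  19.  33.] 0.0 rv [  9.6 -31.1  -4.1]
```

```bash
python3 -m creep '[[0,[0.003,0,-0.02],[7,-1,0]],[0,[0.003,0,-0.05],[13.5,-2,0]],[0,[0.003,-0.002,-0.07],[12.3,-11.5,-1.2]],[0,[0.003,-0.002,-0.095],[10.9,-21.3,-2.7]],[0,[0.003,-0.002,-0.12],[10.2,-26,-3.4]],[0,[0.003,-0.002,-0.147],[9.6,-31.1,-4.1]],[0,[0.003,-0.002,-0.147],[9.6,-31.1,-4.1]],[0,[0.004,-0.002,-0.16],[9.6,-31.1,-4.1]],[0,[0.005,-0.002,-0.175],[9.6,-31.1,-4.1]],[0,[0.006,-0.002,-0.19],[9.6,-31.1,-4.1]],[0,[0.007,-0.003,-0.205],[9.6,-31.1,-4.1]],[0,[0.008,-0.003,-0.22],[9.6,-31.1,-4.1]],[0,[0.008,-0.003,-0.232],[9.6,-31.1,-4.1]],[0,[0.008,-0.003,-0.232],[9.6,-31.1,-4.1]],[0,[0.008,-0.003,-0.232],[9.6,-31.1,-4.1]]]'
python3 - <<'E'
from h import *
s=r.read_state();print(s["joint_positions"].round(1),s["force"].round(1))
c=r.capture("side");cv2.imwrite('pics/s3.png',cv2.resize(cv2.cvtColor(c["pixels"][110:260,150:350],cv2.COLOR_RGB2BGR),None,fx=4,fy=4))
E
```

```text
clock: 9.75
tool_pos: [511.4, 40.2, 66.0]
ee_rot: [-162.8, -28.8, -15.5]
force: [-0.6, 0.7, 0.4]
finger_gap: -0.001
gripper_force: 0.0
[-16.2  24.6 133.8 111.   18.9 -22.8] [-0.6  0.7  0.4]
```

View pics/s3.png

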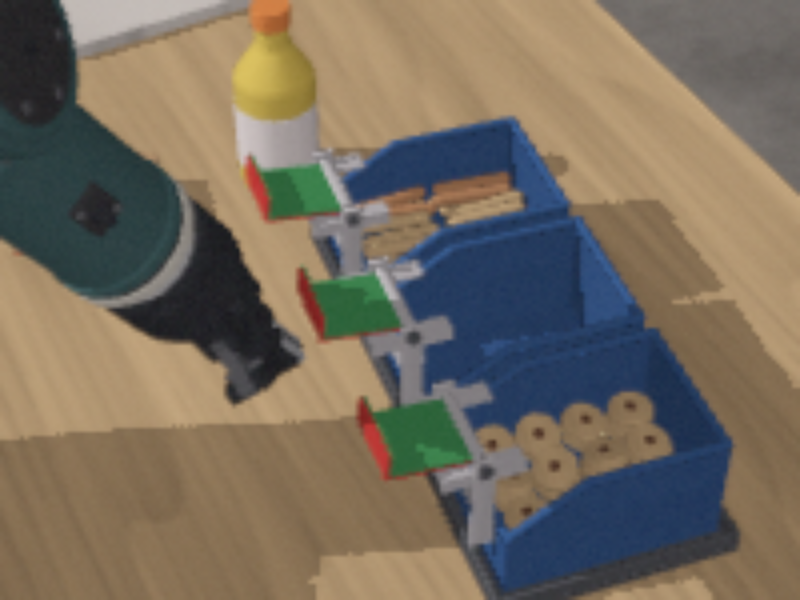

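The side view shows the fingertip in front of and below the empty bin's flag (lip at about (312,305) in the crop), with clearance. I'll go under the edge and lift it slowly along the arc to about 50°.

```bash
python3 -m creep '[[0,[0.007,-0.001,-0.004],[0,0,0]],[0,[0.015,-0.002,-0.004],[0,0,0]],[0,[0.016,-0.002,0.001],[0,0,0]],[0,[0.016,-0.002,0.006],[0,0,0]],[0,[0.017,-0.002,0.011],[0,0,0]],[0,[0.018,-0.002,0.018],[0,0,0]],[0,[0.02,-0.002,0.025],[0,0,0]],[0,[0.0225,-0.003,0.031],[0,0,0]],[0,[0.026,-0.003,0.037],[0,0,0]],[0,[0.029,-0.003,0.043],[0,0,0]],[0,[0.035,-0.004,0.049],[0,0,0]],[0,[0.035,-0.004,0.049],[0,0,0]]]'
python3 - <<'E'
from h import *
from plan import *
s=r.read_state();print(s["joint_positions"].round(1),s["force"].round(1))
c=r.capture("side");cv2.imwrite('pics/s4.png',cv2.resize(cv2.cvtColor(c["pixels"][110:260,150:350],cv2.COLOR_RGB2BGR),None,fx=4,fy=4))
Rt=tool(30,15)
for t in(60,75,90,105,120,135,150,165,180):
    a=contact(t,Rt,42);print(t,np.round(a,1),W(*a).round(1))
E
```

```text
clock: 11.3
tool_pos: [547.7, 35.9, 115.4]
ee_rot: [-162.7, -28.9, -15.5]
force: [-0.6, 0.2, -0.4]
finger_gap: 0.001
gripper_force: 0.0
[-15.3  18.2 127.   71.9  18.1  19.3] [-0.6  0.2 -0.4]
60 [-32.3 120.2] [552.   34.9 120.2]
75 [-22.3 124.9] [561.8  33.7 124.9]
90 [-11.5 126.8] [572.6  32.4 126.8]
105 [ -0.6 133.7] [583.4  31.1 133.7]
120 [  9.7 129.9] [593.7  29.8 129.9]
135 [ 18.8 123.7] [602.6  28.7 123.7]
150 [ 25.8 115.3] [609.7  27.9 115.3]
165 [ 49.6 116. ] [633.2  25.  116. ]
180 [ 51.5 105.2] [635.1  24.7 105.2]
```

View pics/s4.png

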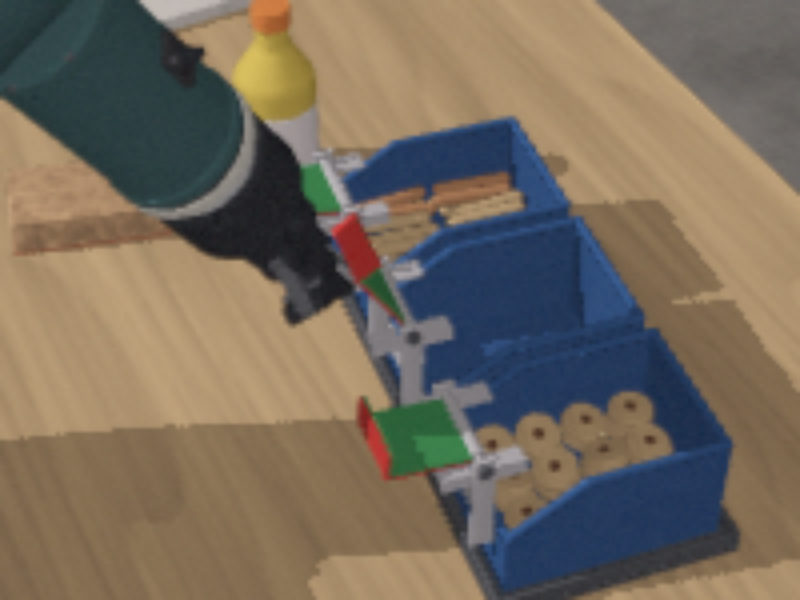

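The side view shows the flag raised to about 50°, resting on the fingertip, and the bin has not moved. I'll carry on over the top to about 165°.

```bash
python3 -m creep '[[0,[0.004,-0.001,0.005],[0,0,0]],[0,[0.009,-0.001,0.008],[0,0,0]],[0,[0.014,-0.002,0.01],[0,0,0]],[0,[0.019,-0.003,0.012],[0,0,0]],[0,[0.025,-0.004,0.013],[0,0,0]],[0,[0.03,-0.004,0.015],[0,0,0]],[0,[0.0355,-0.005,0.016],[0,0,0]],[0,[0.041,-0.005,0.0155],[0,0,0]],[0,[0.046,-0.006,0.0145],[0,0,0]],[0,[0.051,-0.007,0.0115],[0,0,0]],[0,[0.055,-0.007,0.008],[0,0,0]],[0,[0.059,-0.008,0.004],[0,0,0]],[0,[0.062,-0.008,0],[0,0,0]],[0,[0.069,-0.009,0],[0,0,0]],[0,[0.076,-0.01,-0.002],[0,0,0]],[0,[0.076,-0.01,-0.002],[0,0,0]]]'
python3 - <<'E'
from h import *
s=r.read_state();print(s["joint_positions"].round(1),s["force"].round(1))
c=r.capture("side");cv2.imwrite('pics/s5.png',cv2.resize(cv2.cvtColor(c["pixels"][110:260,150:350],cv2.COLOR_RGB2BGR),None,fx=4,fy=4))
E
```

```text
clock: 13.35
tool_pos: [623.6, 25.8, 112.8]
ee_rot: [-162.7, -28.9, -15.6]
force: [-0.7, 0.5, -0.5]
finger_gap: -0.001
gripper_force: 0.0
[-13.9  22.6 117.9  59.1  19.3  33.9] [-0.7  0.5 -0.5]
```

View pics/s5.png

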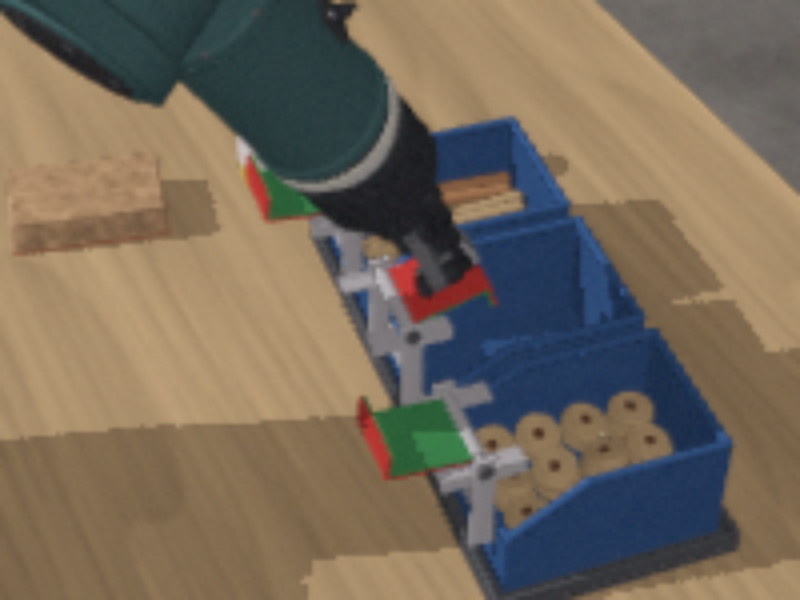

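The flag is past upright, red face up, at about 160°. I'll press down in small steps and watch the force.

```bash
python3 -m creep '[[0,[0.005,-0.001,-0.001],[0,0,0]],[0,[0.008,-0.001,-0.003],[0,0,0]],[0,[0.008,-0.001,-0.005],[0,0,0]],[0,[0.008,-0.001,-0.006],[0,0,0]],[0,[0.008,-0.001,-0.006],[0,0,0]]]'; python3 -m creep '[[0,[0,0,-0.001],[0,0,0]],[0,[0,0,-0.001],[0,0,0]]]';python3 -m creep '[[0,[0,0,-0.001],[0,0,0]],[0,[0,0,-0.001],[0,0,0]]]'
```

```text
clock: 14.02
tool_pos: [630.4, 25.1, 106.5]
ee_rot: [-162.7, -28.8, -15.6]
force: [0.0, -0.2, -0.2]
finger_gap: -0.001
gripper_force: 0.1
clock: 14.28
tool_pos: [630.5, 25.1, 105.6]
ee_rot: [-162.7, -28.8, -15.6]
force: [0.2, 0.1, -0.1]
finger_gap: -0.003
gripper_force: 0.1
clock: 14.52
tool_pos: [630.6, 25.1, 104.6]
ee_rot: [-162.7, -28.8, -15.6]
force: [-0.6, 0.2, -0.0]
finger_gap: -0.003
gripper_force: 0.2
```

```bash
python3 -m creep '[[0,[0,0,-0.001],[0,0,0]],[0,[0,0,-0.0015],[0,0,0]]]'; python3 -m creep '[[0,[0,0,-0.001],[0,0,0]],[0,[0,0,-0.001],[0,0,0]]]'|grep -E 'pos|force'
python3 - <<'E'
from h import *
c=r.capture("side");cv2.imwrite('pics/s6.png',cv2.resize(cv2.cvtColor(c["pixels"][150:240,210:330],cv2.COLOR_RGB2BGR),None,fx=6,fy=6))
E
```

```text
clock: 14.78
tool_pos: [630.6, 25.1, 103.1]
ee_rot: [-162.7, -28.8, -15.6]
force: [0.0, -0.3, -0.1]
finger_gap: -0.0
gripper_force: 0.2
tool_pos: [630.5, 25.1, 102.0]
force: [1.4, -0.4, -0.8]
gripper_force: 0.2
```

View pics/s6.png

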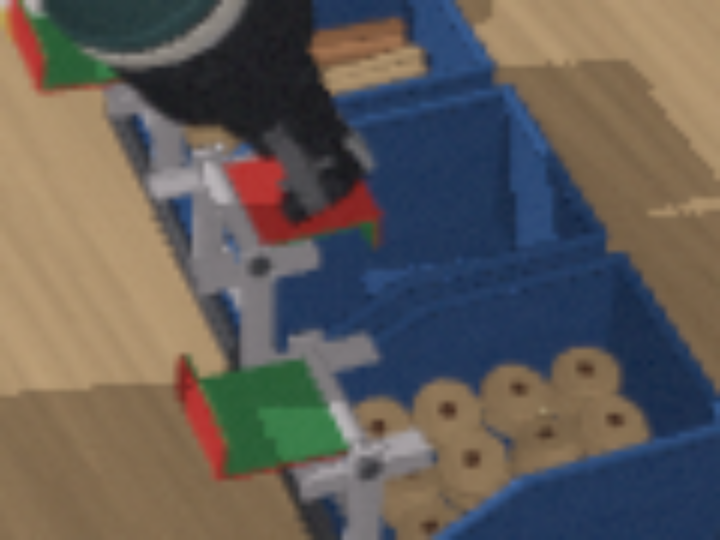

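The flag is nearly flat with the red face up, and the force shows no end stop yet. I'll continue until it does.

```bash
for i in 1; do python3 -m creep '[[0,[0,0,-0.001],[0,0,0]],[0,[0,0,-0.001],[0,0,0]]]'|grep -E 'pos|force'; done;  python3 -m creep '[[0,[0,0,-0.001],[0,0,0]],[0,[0,0,-0.001],[0,0,0]]]'|grep -E 'pos|force'
```

```text
tool_pos: [630.6, 25.1, 101.2]
force: [-0.6, 0.8, 0.2]
gripper_force: 0.5
tool_pos: [630.8, 25.1, 100.6]
force: [-1.6, 0.5, 5.8]
gripper_force: 2.7
```

The force rose to 5.8 N at z 100.6, so the flag is at its stop. I'll retreat straight up and check.

```bash
python3 -m creep '[[0,[0,0,0.004],[0,0,0]],[0,[0,0,0.02],[0,0,0]],[0,[-0.01,0,0.05],[0,0,0]],[0,[-0.03,0,0.08],[0,0,0]],[0,[-0.06,0,0.1],[0,0,0]],[0,[-0.09,0,0.12],[0,0,0]],[0,[-0.12,0,0.14],[0,0,0]],[0,[-0.12,0,0.14],[0,0,0]]]'
python3 - <<'E'
from h import *
s=r.read_state();print(s["joint_positions"].round(1),s["force"].round(1))
t=r.capture("top")
for l in("bin_empty","edge_empty","bin_dowels","bin_wheels","edge_dowels","edge_wheels","glue","mallet","sander"):
    for d in r.cut_out(l,t)[:1]: 
        m=np.argwhere(d["mask"]).mean(0)[::-1];print(l,round(d["confidence"],2),m.round(1),at(t,*m,94).round())
c=r.capture("side")
a=cv2.resize(c["pixels"][150:260,200:340],(400,314),interpolation=cv2.INTER_CUBIC);b=cv2.resize(t["pixels"][125:245,160:340],(400,314),interpolation=cv2.INTER_CUBIC)
cv2.imwrite('pics/f.png',cv2.cvtColor(np.hstack([a,b]),cv2.COLOR_RGB2BGR))
E
```

```text
clock: 16.58
tool_pos: [509.1, 25.2, 241.1]
ee_rot: [-162.7, -28.9, -15.6]
force: [0.9, -0.2, -0.3]
finger_gap: -0.0
gripper_force: 0.0
[-19.   -0.  122.   34.3  35.1  57.7] [ 0.9 -0.2 -0.3]
bin_empty 0.96 [252.3 175.1] [645.  22.  94.]
edge_empty 0.85 [250.4 193. ] [603.  26.  94.]
bin_dowels 0.72 [202.8 173.9] [649. 137.  94.]
bin_wheels 0.78 [299.6 185. ] [621. -89.  94.]
edge_dowels 0.75 [196.6 208.7] [568. 151.  94.]
edge_wheels 0.69 [297.5 220.3] [539. -83.  94.]
glue 0.94 [140.9 192.4] [607. 280.  94.]
mallet 0.57 [372.6 247.2] [ 475. -258.   94.]
sander 0.56 [137.  252.4] [468. 288.  94.]
```

View pics/f.png

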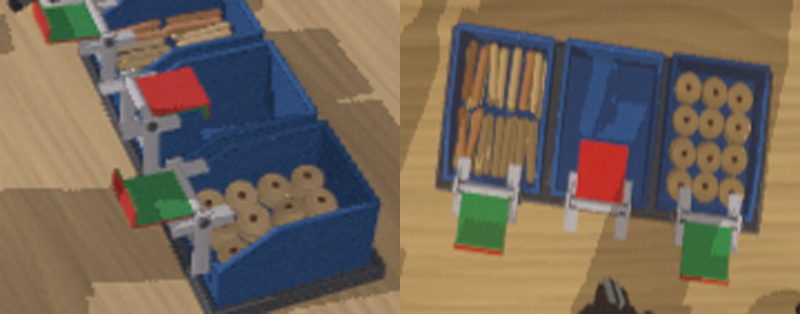

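The empty bin's flag lies flat with its red face up, at about (603,170) in the right-hand crop. The other flags and things have not moved, so I'm handing in.

```bash
python3 -c "from rig import r; print(r.close_job())"
```

```text
the job is handed in; nothing more can be done
None
```

I flipped the empty (middle) bin's reorder flag over to its stop, so it lies flat with the red face up; the last pictures show nothing else moved, and the job was handed in at about 17 s.

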